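# Fit the C-shaped stop clip on the board holder's guide rod

### The arm

A 7-joint arm with a two-finger parallel gripper is mounted at the origin on the work surface; the furniture and walls round the work are solid. World frame = base frame: x ahead of the robot, y to its left, z up, the work surface at z = 0. Lengths are in m, angles in rad, forces in N, time in s.
With the tool pointing down it reaches from about 0.4 to 0.85 m from the base axis. Payload 10.4 kg.
Tool frame: the origin (TCP) lies on the mounting face of the last link; the fingertips stand 173 mm ahead of it and the grasp point (between the pads) lies 155 mm ahead of it (manip.tip_extent is the distance from the TCP to the fingertips, in m); z points along the fingers, y is the line along which they close (so a half turn about z gives the same grasp; the last joint's range is limited). The gripper opens to 85 mm and grips with 20 to 120 N. Pads are 22 mm wide; open, the fingers measure 114 mm over their backs; the gripper's body (76 mm by 85 mm) begins 54 mm behind the grasp point. The pads swing forward as they close: fully open they stand 13 mm farther back than shut.
Start: joints at [-1.356, 0.332, -0.065, 1.46, 0.022, 1.35, -0.088], TCP at [0.147, 0.607, 0.405] pointing down, gripper open.
Joint ranges: [-2.6, 2.6], [-0.5, 2.12], [-1.47, 1.34], [0.16, 2.42], [-1.27, 4.41], [0.06, 2.06], [-2.6, 2.6]. Speed limits (rad/s): [2.22, 2.22, 2.79, 2.79, 3.14, 3.14, 3.14].

### API

Orientations are given as a unit quaternion [x, y, z, w].
In Python, from workcell import manip gives the robot as it stands.
- The arm moves only by the tool move_arm, never from a script. Its argument "plan" is one flat list of numbers, 7 for each row, row after row: the turn, a rotation vector about the tool's x, y, z in rad, then the shift along the tool's x, y, z in m, then the finger opening in m, from 0 to 0.0854. In form: [ax, ay, az, dx, dy, dz, gripper, ax, ay, az, dx, dy, dz, gripper, ...]. A call has 1 to 12 rows; each row is the pose to reach, as a shift and turn from the pose commanded when the call began, along the tool's axes at that moment; what a row does not reach only later rows make up. A row lasts 1/8 s, in which the tool goes at most 62.5 mm and 10.7 degrees, less where a joint would pass 70% of its speed; a pose out of reach is approached as far as the arm can. A call with a gripper value outside its range is refused whole. The fingers move at their own pace and stop on an object; "squeeze" is the grip in N (left out, the last holds). Time passes only in rows, so rows that repeat a pose let the fingers close. It gives the time, the measured TCP pose, the force, the opening and the grip force at its end, in the units of the state.
- manip.get_obs(): the state, without advancing time (a new reading comes with each control period).
- manip.camera(name): name is "scene" or "side" or "wrist"; returns a dict with "color" (480x640x3 uint8, red, green, blue), "fx", "fy", "cx", "cy" (pixels), "cam_to_world" (4x4, takes a point from camera to world coordinates); the wrist camera has in their place "mount" (4x4, takes a point from camera to tool coordinates, whose origin is the TCP and whose axes are the flange's). Camera axes: x right, y down, z forward; pixel columns grow to the right and rows downward; lengths in m; the calibration is good to about 2 mm. The wrist camera is an equidistant fisheye: a pixel r from the principal point sees the ray r / f radians off the axis. A picture is of the moment at which its call begins: read the wrist's pose just before it. There is no depth.
- manip.hand_in(): hands the job in; it is judged then, once.
Trained networks look in a picture, given as the dict that the camera call returned (one of the last four; its "shot" number tells which), for a name from the list of things; names that differ only in an ending like _2 or _b are one class to them, and where a whole thing is asked for, a point or a joint stands for the part that bears it (a point fixed in the world has none). Each returns a list of dicts, best first, with "conf" (0 to 1); they miss things now and then, are a little off and sometimes report something else, mostly with a low value. They report only what shows in the picture. A call takes as long as a camera call. They do not tell look-alikes from the thing itself.
- manip.look_for(picture, label): "position" ([x, y, z] in m, in the coordinates of the camera as it stood for that picture, good to about 4 mm: the middle of the surface that is visible of it).
- manip.silhouettes(picture, label): "pixels" (480x640 bool, what is visible of it).
- manip.tip_of(picture, label): "position" ([x, y, z] in m, in the coordinates of the camera as it stood for that picture, good to about 4 mm: a listed point, or the origin of a listed thing).
The state is a dict: "clock": time; "joint_pos": joint angles; "joint_velocities": joint speeds; "tau": joint torques, N m; "position": TCP position; "ee_rot": TCP orientation; "ft_force": force on the tool from outside, world axes, zero at the start; "torque": the same for the moment, N m; "grip_width": opening from 0.0 (shut) to 1.0 (fully open); "grasp_force": force on a finger pad.
Only numpy, scipy, OpenCV 4.12 (cv2) and the standard library are available. Lean on these libraries where they do the work, as an engineer would, in place of code of your own. Each camera call takes 0.05 s, during which the arm holds its last target. There are 200 camera calls.

### The job

Lock the board holder with the orange C-shaped stop clip: slip the clip down, gap first, over the thin neck of the steel guide rod until its feet stand on the soft black pad, then slide it along onto the thick part of the rod, press it lightly against the blue jaw that holds the circuit board, and let go so that it stays there upright. The clip passes over the rod only at the neck, so feel for the place gently and never force it; leave the flux bottle and the solder reel where they are.

Things in the scene. Friction and masses are not known exactly. Their poses are not given: they have to be found in the camera images.
- clip_grip (a point): Centre of the grip block on top of the orange C clip (60 g), 60 mm above the undersides of its feet. The clip stands on two feet, gap down: 47 mm wide over the feet (its x), 20 mm long (y), 77 mm tall. The block is 14 mm wide (x), 20 mm long (y), 37 mm tall; grasp across the 14 mm. z up; y runs along the clip's eye and must lie parallel to the rod, either way round.
- clip_eye (a point): Centre of the clip's round eye (20 mm inside diameter), 26 mm above the undersides of the feet and 34 mm below clip_grip. The gap under the eye is 12 mm wide and widens to about 21 mm between the feet. Axes as clip_grip. Lowered half over a shoulder of the rod, the clip may tip a little in the grasp; let go on the pad it stands square again.
- holder: Board holder, fixed: aluminium base 90 (x) by 234 (y) by 12 mm; origin at the centre of the underside, z up. A steel guide rod, 16 mm thick, runs along its y, axis at x = 0, z = 40.5 mm, between a blue end block (58 mm tall, inner face at y = -95 mm) and the blue jaw. Under it lies a soft black pad, top at z = 15 mm, that gives 0.5 mm per N. Forces between clip and holder must stay below 25 N.
- rod_search (a point): Point on the rod's axis at y = -48 mm of the holder, axes as the holder's. The rod's one neck (9 mm thick, 27 mm long, tapered shoulders) has its middle up to 14 mm either way along y from here; where, is not reported: look or feel. On the thick rod the lowered clip jams with its eye 15 to 26 mm above the axis; at the neck it goes down to the pad, its eye then level with the axis.
- jaw: The blue jaw on the holder, 70 mm wide (x), 16 mm thick (y), top 60 mm above the bench; does not move. Its flat face toward the neck is at y = +25 mm in the holder's frame. A green circuit board lies clamped behind it.
- jaw_face (a point): Point of that jaw face on the rod's axis (holder frame 0, +25, 40.5 mm); axes as the holder's: y along the rod, from the neck into the jaw. When the clip rests against the jaw its eye is 10 mm on the neck side of this point.
- flux_bottle: Small orange flux bottle with black cap, 30 mm across, 58 mm tall, loose; origin at the centre of its underside. To be left alone.
- solder_spool: Blue and white reel of solder, 52 mm across, 36 mm tall, loose; origin at the centre of its underside. To be left alone.
Not all that is in view belongs to the job. Several things look just like the part that bears clip_grip: the one meant starts nearest to the robot's base.

How it is judged:
On the way, in this order (a step that is already met when the one before it is completed fails the run):
1. the clip has gone down over the neck: its eye is round the rod's axis (within 3 mm), still on the neck's side (z of clip_eye in the frame of jaw_face between -0.003 and 0.003 m and x of clip_eye in the frame of jaw_face between -0.003 and 0.003 m and y of clip_eye in the frame of jaw_face between -0.105 and -0.045 m), for 0.1 s.
2. the clip is pressed against the jaw with more than 0.5 N (contact force between clip and jaw above 0.5 N), for 0.1 s.
At the end, for the whole second after the job is handed in: The clip sits on the thick rod with its eye within 3 mm of the rod's axis, upright within 0.12 rad, no more than 2.5 mm from the jaw's face, at rest and released (z of clip_eye in the frame of jaw_face between -0.003 and 0.003 m and x of clip_eye in the frame of jaw_face between -0.003 and 0.003 m and y of clip_eye in the frame of jaw_face between -0.0125 and -0.008 m and angle between clip_eye's own z axis and vertical below 0.12 rad and linear speed of clip below 0.02 m/s); the robot touches nothing.
It fails at once if the clip is forced: more than 25 N between clip and holder (rod, pad, blocks and jaw) (contact force between clip and holder above 25 N).
It fails at once if the flux bottle is moved by more than 2 cm (distance of flux_bottle from where it was at the start of the episode above 0.02 m).
It fails at once if the solder reel is moved by more than 2 cm (distance of solder_spool from where it was at the start of the episode above 0.02 m).
It also fails if it takes over 72 s, if anything falls off the work surface, if the arm or the gripper's body presses on something with over 40 N, if the wrist force passes 120 N, or if a joint passes its speed limit or range.

## Working session

There is one attempt and no reset: what is moved stays moved. The work goes in short steps, Python scripts to look and compute and a tool call to move; the robot and the scene stay as the last step left them, time stands still between calls to the robot, and variables do not carry over. Pictures are saved under pics/ and viewed, at most 10 in all, crops included, and the job is handed in when it is done.

Besides the shell and the picture viewer there is one more tool, called after "Request:" as name(argument=value, ...) on one line, values as JSON. move_arm: Moves the arm, as the interface text tells. Its arguments: {"type":"object","properties":{"plan":{"type":"array","items":{"type":"number"}},"squeeze":{"type":"number"}},"required":["plan"]}

```bash
mkdir -p pics; cat > h.py <<'E'
import numpy as np, cv2
from scipy.spatial.transform import Rotation as R
from workcell import manip
def shot(name, save=None):
    o=manip.get_obs(); p=manip.camera(name)
    if 'mount' in p:
        T=np.eye(4); T[:3,:3]=R.from_quat(o['ee_rot']).as_matrix(); T[:3,3]=o['position']
        p_T=T@np.array(p['mount'])
    else: p_T=np.array(p['cam_to_world'])
    if save: cv2.imwrite('pics/'+save, p['color'][:,:,::-1])
    return p,p_T
def w(T,x): return (T[:3,:3]@np.array(x)+T[:3,3]).round(4)
def st():
    o=manip.get_obs(); r=R.from_quat(o['ee_rot']).as_matrix()
    print(o['clock'],'p',np.round(o['position'],4),'f',np.round(o['ft_force'],2),'g',o['grip_width'],o['grasp_force']); print(r.round(4))
E
python3 - <<'E'
from h import *
st()
for c in ['scene','side','wrist']:
    p,T=shot(c,c+'0.png')
    for l in ['clip_grip','clip_eye','holder','rod_search','jaw_face','jaw','flux_bottle','solder_spool']:
        print(c,l,[(round(d['conf'],2),w(T,d['position'])) for d in manip.tip_of(p,l)])
E
```

```text
0.0 p [0.1472 0.6073 0.4039] f [ 0.89 -1.   -0.  ] g 0.9986878824112332 0.0
[[-9.719e-01  2.355e-01 -3.000e-04]
 [ 2.355e-01  9.719e-01 -1.400e-03]
 [-1.000e-04 -1.400e-03 -1.000e+00]]
scene clip_grip [(0.86, array([0.5074, 0.1663, 0.0595])), (0.79, array([ 0.6739, -0.1558,  0.0591])), (0.66, array([0.4739, 0.3799, 0.0572]))]
scene clip_eye [(0.94, array([0.474 , 0.3756, 0.0254])), (0.84, array([0.5011, 0.167 , 0.0274])), (0.8, array([ 0.6711, -0.1538,  0.0281])), (0.31, array([0.5073, 0.1614, 0.058 ]))]
scene holder [(0.85, array([ 0.5657, -0.083 , -0.0024])), (0.59, array([ 0.5634, -0.0567,  0.0014]))]
scene rod_search [(0.94, array([ 0.5617, -0.1341,  0.044 ]))]
scene jaw_face [(0.89, array([ 0.5585, -0.0588,  0.0408]))]
scene jaw [(0.57, array([ 5.641e-01, -5.960e-02, -3.000e-04]))]
scene flux_bottle [(0.86, array([6.383e-01, 2.151e-01, 5.000e-04]))]
scene solder_spool [(0.68, array([ 0.7097, -0.035 , -0.0017]))]
side clip_grip [(0.77, array([0.5093, 0.1637, 0.0569])), (0.68, array([0.4775, 0.3818, 0.0552])), (0.56, array([ 0.6769, -0.1573,  0.0572]))]
side clip_eye [(0.97, array([0.4764, 0.3798, 0.0209])), (0.84, array([ 0.6721, -0.1576,  0.0234])), (0.66, array([0.5087, 0.1655, 0.0284]))]
side holder [(0.57, array([ 0.5634, -0.0831, -0.0015]))]
side rod_search [(0.85, array([ 0.5629, -0.131 ,  0.036 ]))]
side jaw_face [(0.89, array([ 0.5652, -0.0559,  0.0379]))]
side jaw [(0.77, array([ 5.657e-01, -5.860e-02, -4.000e-04]))]
side flux_bottle [(0.76, array([ 0.6386,  0.2151, -0.0065]))]
side solder_spool [(0.64, array([ 0.706 , -0.0336, -0.0069])), (0.26, array([ 0.5648, -0.0581,  0.0356]))]
wrist clip_grip [(0.38, array([0.5059, 0.1715, 0.0237]))]
wrist clip_eye [(0.61, array([0.5037, 0.1728, 0.0245]))]
wrist holder []
wrist rod_search []
wrist jaw_face []
wrist jaw []
wrist flux_bottle []
wrist solder_spool []
```

View pics/scene0.png

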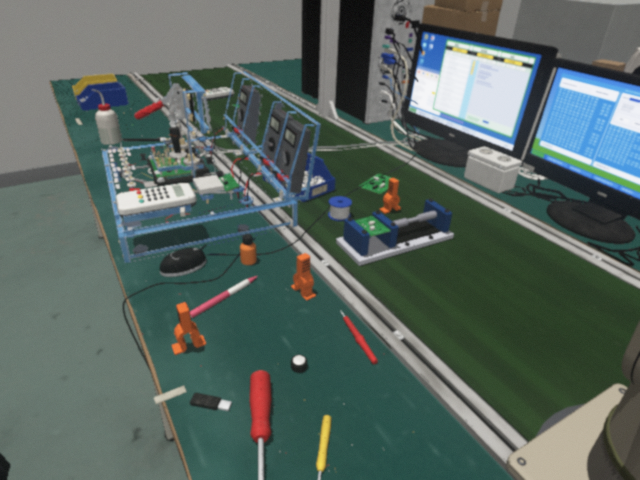

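View pics/side0.png

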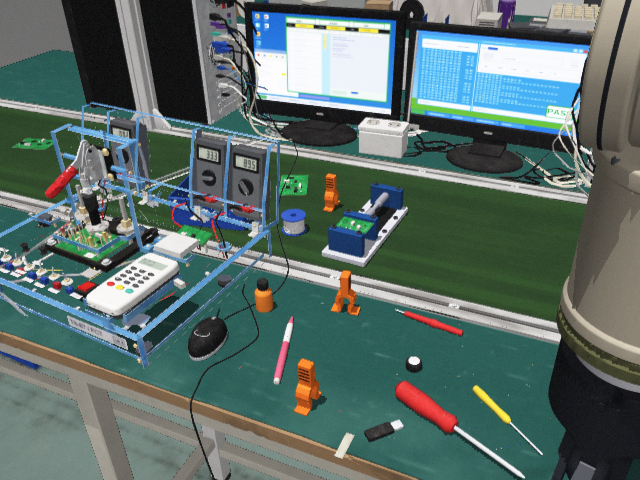

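View pics/wrist0.png

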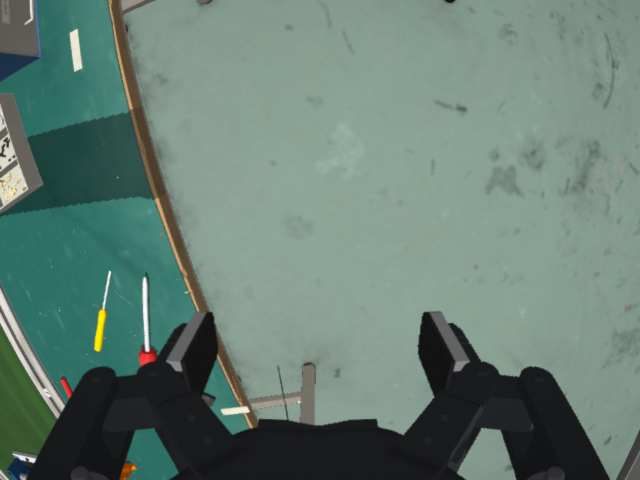

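The clip nearest the base stands at about (0.508, 0.165), at side px (346,290). The holder is at side px (365,235), with its neck end toward −y. The spool and flux bottle are clear of both.

```bash
python3 - <<'E'
from h import *
p,T=shot('wrist'); print(np.round(p['mount'],3),p['fx'],p['cx'],p['cy'])
im=cv2.imread('pics/side0.png'); cv2.imwrite('pics/c1.png',cv2.resize(im[170:330,300:430],None,fx=4.5,fy=3.7,interpolation=2)[:600])
E
```

```text
[[-0.    -0.948 -0.319  0.082]
 [ 1.    -0.001  0.001  0.   ]
 [-0.002 -0.319  0.948  0.033]
 [ 0.     0.     0.     1.   ]] 371.64829954431775 317.43420405431516 242.87981616288144
```

Request:
move_arm(plan=[0, 0, 0, -0.045, -0.034, 0, 0.0854, 0, 0, 0, -0.09, -0.068, 0, 0.0854, 0, 0, 0, -0.135, -0.102, 0, 0.0854, 0, 0, 0, -0.18, -0.136, 0, 0.0854, 0, 0, 0, -0.225, -0.17, 0, 0.0854, 0, 0, 0, -0.27, -0.204, 0, 0.0854, 0, 0, 0, -0.315, -0.238, 0, 0.0854, 0, 0, 0, -0.36, -0.272, 0, 0.0854, 0, 0, 0, -0.405, -0.306, 0, 0.0854, 0, 0, 0, -0.43, -0.34, 0, 0.0854, 0, 0, 0, -0.43, -0.36, 0, 0.0854, 0, 0, 0, -0.43, -0.36, 0, 0.0854])

```text
clock: 2.9
position: [0.4799, 0.1555, 0.4049]
ee_rot: [0.119, 0.993, 0.0, -0.0]
ft_force: [0.0, 0.7, -0.7]
grip_width: 1.002
grasp_force: 0.0
```

```bash
python3 - <<'E'
from h import *
st()
p,T=shot('wrist','w1.png')
for l in ['clip_grip','clip_eye','rod_search','jaw_face','holder']:
    print(l,[(round(d['conf'],2),w(T,d['position'])) for d in manip.tip_of(p,l)])
E
```

```text
2.9 p [0.4799 0.1555 0.4049] f [ 0.03  0.71 -0.71] g 1.0023360084259312 0.0
[[-9.715e-01  2.370e-01 -0.000e+00]
 [ 2.370e-01  9.715e-01  6.000e-04]
 [ 1.000e-04  6.000e-04 -1.000e+00]]
clip_grip [(0.61, array([0.4755, 0.3795, 0.0542])), (0.58, array([0.5027, 0.1705, 0.0607])), (0.26, array([ 5.635e-01, -5.710e-02,  1.000e-04]))]
clip_eye [(0.8, array([0.506 , 0.1734, 0.0227])), (0.61, array([0.4753, 0.38  , 0.0259]))]
rod_search [(0.6, array([ 0.5601, -0.1301,  0.0358]))]
jaw_face [(0.76, array([ 0.5681, -0.0603,  0.0357]))]
holder [(0.71, array([ 0.5619, -0.0792, -0.001 ]))]
```

View pics/w1.png

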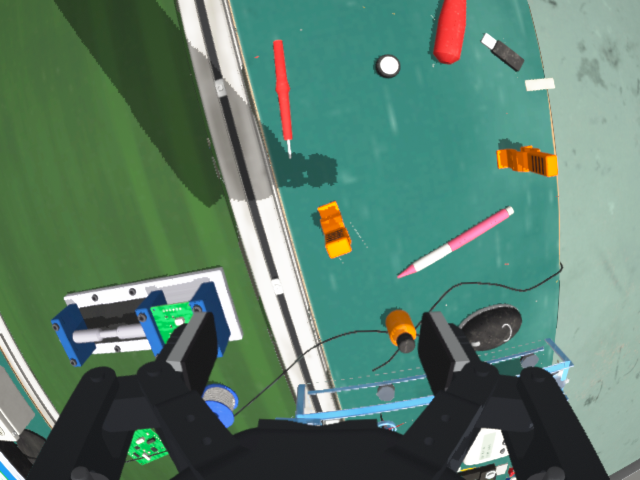

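Wrist view: the target clip is at px (335,230), the other clip at (527,160), the bottle at (400,328) and the holder at (145,315), partly hidden by a finger. I'll fit yaw by comparing silhouette hulls.

```bash
cat >> h.py <<'E'
from scipy.optimize import minimize
def proj(p,T,X):
    c=(np.asarray(X)-T[:3,3])@T[:3,:3]
    if 'mount' in p:
        rr=np.hypot(c[:,0],c[:,1]); th=np.arctan2(rr,c[:,2]); s=th/np.maximum(rr,1e-9)
        return np.c_[p['cx']+p['fx']*s*c[:,0],p['cy']+p['fy']*s*c[:,1]]
    return np.c_[p['cx']+p['fx']*c[:,0]/c[:,2],p['cy']+p['fy']*c[:,1]/c[:,2]]
def box(x0,x1,y0,y1,z0,z1): return np.array([[x,y,z] for x in(x0,x1) for y in(y0,y1) for z in(z0,z1)])
CLIP=np.r_[box(-.007,.007,-.01,.01,.04,.077),box(-.0235,.0235,-.01,.01,0,.005)]
HOLD=np.r_[box(-.045,.045,-.117,.117,0,.012),box(-.035,.035,.025,.041,.012,.060),box(-.035,.035,-.111,-.095,.012,.058)]
def place(M,x,y,a,z=0):
    c,s=np.cos(a),np.sin(a); return np.c_[x+c*M[:,0]-s*M[:,1],y+s*M[:,0]+c*M[:,1],z+M[:,2]]
def hullmask(P,S=4):
    m=np.zeros((480*S,640*S),np.uint8); cv2.fillConvexPoly(m,cv2.convexHull((P*S+S/2-.5).round().astype(np.int32)),1); return m
def silmask(s,S=4):
    s=s.astype(np.uint8); n,l,stt,_=cv2.connectedComponentsWithStats(s); k=1+stt[1:,4].argmax(); ys,xs=np.nonzero(l==k)
    pts=np.r_[np.c_[xs-.5,ys-.5],np.c_[xs+.5,ys+.5]]; return hullmask(pts,S)
def fit(M,views,x0,z=0,yaws=np.arange(-90,90,15)):
    # views: list of (p,T,hullmask)
    def cost(q):
        t=0
        for p,T,m in views:
            a=hullmask(proj(p,T,place(M,q[0],q[1],q[2]/1000*20,z))); t+=1-(a&m).sum()/max((a|m).sum(),1)
        return t/len(views)
    res=[]
    for d in yaws:
        q0=np.array([*x0,np.radians(d)*50]); sx=np.array([q0,q0+[.006,0,0],q0+[0,.006,0],q0+[0,0,8]])
        r=minimize(cost,q0,method='Nelder-Mead',options=dict(initial_simplex=sx,maxfev=90,xatol=1e-4,fatol=1e-4)); res.append((round(r.fun,4),r.x[:2].round(4),round(np.degrees(r.x[2]/50),1)))
    return sorted(res,key=lambda t:t[0])[:4]
def getmask(p,T,label,xy,tol=.04,z=.035):
    for d in manip.silhouettes(p,label):
        ys,xs=np.nonzero(d['pixels'])
        c=proj(p,T,np.array([[*xy,z]]))[0]
        if np.hypot(xs.mean()-c[0],ys.mean()-c[1])<30: return d['pixels'],d['conf']
    return None,0
E
python3 - <<'E'
from h import *
V={n:shot(n) for n in ['scene','side','wrist']}
def go(label,M,xy,names,yaws,z):
    vs=[]
    for n in names:
        p,T=V[n]; m,c=getmask(p,T,label,xy,z=z); print(label,n,c, 0 if m is None else m.sum())
        if m is not None: vs.append((p,T,silmask(m)))
    for v in vs: print('single',fit(M,[v],xy,yaws=yaws)[0:2])
    print('all',fit(M,vs,xy,yaws=yaws))
go('clip_grip',CLIP,(.507,.167),['scene','side','wrist'],np.arange(-90,90,22),.035)
go('holder',HOLD,(.563,-.081),['scene','side'],[-10,0,10],.02)
E
```

```text
clip_grip scene 0.87 664
clip_grip side 0.68 604
clip_grip wrist 0.63 1173
single [(np.float64(0.0854), array([0.5038, 0.1666]), np.float64(-3.0)), (np.float64(0.0869), array([0.5035, 0.1666]), np.float64(-2.3))]
single [(np.float64(0.0932), array([0.5049, 0.1693]), np.float64(14.8)), (np.float64(0.096), array([0.5048, 0.1701]), np.float64(-165.9))]
single [(np.float64(0.0446), array([0.505, 0.168]), np.float64(6.6)), (np.float64(0.0446), array([0.505, 0.168]), np.float64(6.5))]
all [(np.float64(0.1058), array([0.5047, 0.1677]), np.float64(5.9)), (np.float64(0.1068), array([0.5046, 0.1678]), np.float64(6.8)), (np.float64(0.1071), array([0.5047, 0.1679]), np.float64(-173.2)), (np.float64(0.1072), array([0.5047, 0.1678]), np.float64(6.5))]
holder scene 0.67 4250
holder side 0.61 3926
single [(np.float64(0.072), array([ 0.5629, -0.0827]), np.float64(-3.4)), (np.float64(0.072), array([ 0.5618, -0.0834]), np.float64(-2.7))]
single [(np.float64(0.0427), array([ 0.562 , -0.0809]), np.float64(-3.4)), (np.float64(0.0433), array([ 0.5621, -0.0808]), np.float64(-3.2))]
all [(np.float64(0.0591), array([ 0.562, -0.082]), np.float64(-3.4)), (np.float64(0.0594), array([ 0.5621, -0.0821]), np.float64(-2.6)), (np.float64(0.0602), array([ 0.5614, -0.0809]), np.float64(-3.0))]
```

Request:
move_arm(plan=[0, 0, 0.18, -0.003, 0.003, 0.02, 0.0854, 0, 0, 0.36, -0.006, 0.006, 0.04, 0.0854, 0, 0, 0.54, -0.009, 0.009, 0.065, 0.0854, 0, 0, 0.72, -0.012, 0.012, 0.09, 0.0854, 0, 0, 0.9, -0.015, 0.015, 0.115, 0.0854, 0, 0, 1.08, -0.018, 0.017, 0.135, 0.0854, 0, 0, 1.218, -0.0213, 0.0181, 0.15, 0.0854, 0, 0, 1.218, -0.0213, 0.0181, 0.15, 0.0854])

```text
clock: 4.6
position: [0.505, 0.1688, 0.2538]
ee_rot: [0.665, 0.747, -0.001, -0.0]
ft_force: [0.2, -0.5, 0.5]
grip_width: 1.001
grasp_force: 0.0
```

```bash
python3 - <<'E'
from h import *
st(); print(manip.get_obs()['joint_pos'])
p,T=shot('wrist','w2.png')
for l in ['clip_grip','clip_eye']:
    print(l,[(round(d['conf'],2),w(T,d['position'])) for d in manip.tip_of(p,l)])
m,c=getmask(p,T,'clip_grip',(.505,.168)); print(c,m.sum())
print(fit(CLIP,[(p,T,silmask(m))],(.505,.168),yaws=[-10,5,20]))
E
```

```text
4.6 p [0.505  0.1688 0.2538] f [ 0.18 -0.47  0.51] g 1.0005539831853565 0.0
[[-0.1156  0.9933 -0.0017]
 [ 0.9933  0.1156 -0.0013]
 [-0.0011 -0.0018 -1.    ]]
[-0.79044416  0.28362867  0.43776779  1.8964514  -0.14134167  0.99364803
 -0.17456439]
clip_grip [(0.8, array([0.5053, 0.1688, 0.0567]))]
clip_eye [(0.55, array([0.5065, 0.1732, 0.0264]))]
0.81 4271
[(np.float64(0.0789), array([0.5068, 0.1694]), np.float64(11.9)), (np.float64(0.0791), array([0.5068, 0.1694]), np.float64(11.1)), (np.float64(0.0798), array([0.5067, 0.1697]), np.float64(8.6))]
```

View pics/w2.png

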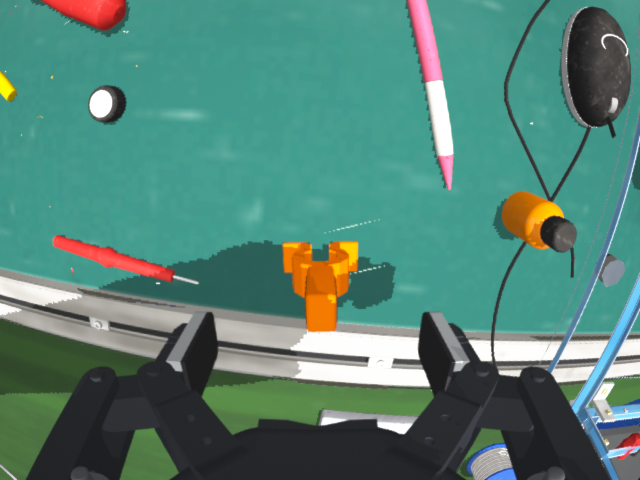

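The clip sits centred between the fingers at px (320,285), with its feet edges level, so yaw is aligned. I'll descend and grasp slightly high and toward the neck side.

Request:
move_arm(plan=[0, 0, 0, -0.002, 0.0005, 0.017, 0.0854, 0, 0, 0, -0.0035, 0.0005, 0.033, 0.0854, 0, 0, 0, -0.0035, 0.0005, 0.033, 0.0854, 0, 0, 0, -0.0035, 0.0005, 0.033, 0.01, 0, 0, 0, -0.0035, 0.0005, 0.033, 0.01, 0, 0, 0, -0.0035, 0.0005, 0.033, 0.01, 0, 0, 0, -0.0035, 0.0005, 0.033, 0.01, 0, 0, 0, -0.0035, 0.0005, 0.033, 0.01, 0, 0, 0, -0.0035, 0.0005, 0.033, 0.01, 0, 0, 0, -0.0035, 0.0005, 0.033, 0.01], squeeze=45)

```text
clock: 6.05
position: [0.5062, 0.1655, 0.2219]
ee_rot: [0.665, 0.747, 0.0, -0.0]
ft_force: [-1.4, 0.2, 3.7]
grip_width: 0.158
grasp_force: 48.2
```

Request:
move_arm(plan=[0, 0, 0, 0, 0, -0.03, 0.01, 0, 0, 0, -0.01, 0, -0.075, 0.01, 0, 0, 0.02, -0.05, 0.003, -0.11, 0.01, 0, 0, 0.05, -0.1, 0.007, -0.135, 0.01, 0, 0, 0.08, -0.15, 0.011, -0.14, 0.01, 0, 0, 0.12, -0.2, 0.015, -0.14, 0.01, 0, 0, 0.15, -0.245, 0.018, -0.14, 0.01, 0, 0, 0.171, -0.27, 0.02, -0.14, 0.01, 0, 0, 0.171, -0.28, 0.021, -0.14, 0.01, 0, 0, 0.171, -0.28, 0.021, -0.14, 0.01, 0, 0, 0.171, -0.28, 0.021, -0.14, 0.01])

```text
clock: 7.42
position: [0.5592, -0.1088, 0.3615]
ee_rot: [0.726, 0.688, 0.0, -0.0]
ft_force: [0.1, -0.1, -1.0]
grip_width: 0.151
grasp_force: 47.7
```

```bash
python3 - <<'E'
from h import *
st()
p,T=shot('wrist','w3.png')
for l in ['clip_grip','clip_eye','rod_search','jaw_face','holder','solder_spool']:
    print(l,[(round(d['conf'],2),w(T,d['position'])) for d in manip.tip_of(p,l)])
for q in [(.5593,-.1299,.0405),(.5634,-.057,.0405),(.562,-.082,0)]: print(q,proj(p,T,np.array([q])))
E
```

```text
7.425 p [ 0.5592 -0.1088  0.3615] f [ 0.08 -0.12 -1.04] g 0.1514590636030156 47.65849471092224
[[ 5.390e-02  9.985e-01 -3.000e-04]
 [ 9.985e-01 -5.390e-02  7.000e-04]
 [ 7.000e-04 -4.000e-04 -1.000e+00]]
clip_grip [(0.71, array([ 0.6713, -0.157 ,  0.0543])), (0.61, array([ 0.555 , -0.1055,  0.1959]))]
clip_eye [(0.62, array([ 0.5604, -0.1024,  0.1616]))]
rod_search [(0.6, array([ 0.5585, -0.128 ,  0.0387]))]
jaw_face [(0.85, array([ 0.5664, -0.0579,  0.0401]))]
holder [(0.75, array([ 0.566 , -0.0809, -0.0019]))]
solder_spool [(0.91, array([ 0.7086, -0.0346, -0.0019]))]
(0.5593, -0.1299, 0.0405) [[318.3378919  250.58682268]]
(0.5634, -0.057, 0.0405) [[318.60148301 161.62499733]]
(0.562, -0.082, 0) [[318.40057341 184.6959643 ]]
```

View pics/w3.png

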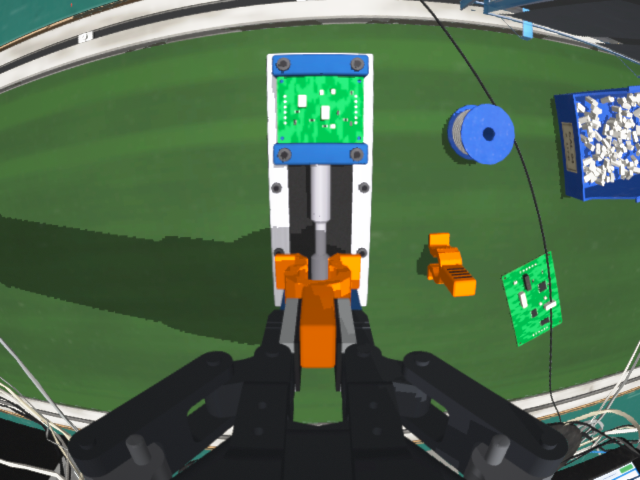

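Wrist view: the rod runs down from the jaw (row 163) at column ~320. It is thick to about row 221, then the neck runs to about row 254, and the clip is held at (318,300). I'll measure the edges precisely.

```bash
python3 - <<'E'
from h import *
p,T=shot('wrist')
g=p['color'].astype(int); sat=g.max(2)-g.min(2); v=g.sum(2)
for r in range(168,278,4):
    row=v[r,295:345]; d=np.diff(row.astype(float)); a=np.argmax(d[:25]); b=20+np.argmin(d[20:])
    print(r,a+295.5,b+295.5,' '.join(str(x//3) for x in v[r,303:338:1]))
from scipy.optimize import least_squares
def back(u,v_,z):
    return least_squares(lambda q:(proj(p,T,np.array([[q[0],q[1],z]]))[0]-[u,v_]),[.56,-.1]).x.round(4)
for r in (163,221,222,238,254): print(r,back(320,r,.0405),back(320,r,.060))
print(back(267,120,.012),back(373,120,.012),back(269,270,.012),back(366,270,.012))
E
```

```text
168 309.5 329.5 58 52 37 36 35 35 47 100 145 172 189 204 218 225 230 232 234 236 232 228 224 221 217 212 200 187 165 98 64 56 56 57 58 57 57
172 309.5 329.5 58 56 52 38 35 36 47 100 147 172 189 205 218 226 229 232 234 235 232 228 224 221 218 212 201 186 166 100 65 59 59 58 58 57 57
176 309.5 329.5 57 57 53 38 35 36 47 99 146 173 189 206 218 225 229 232 234 235 232 228 224 221 218 212 200 186 165 100 64 58 58 58 57 57 58
180 309.5 329.5 58 56 51 37 35 35 46 98 146 172 190 206 219 225 229 232 234 235 232 228 224 221 218 212 199 185 164 100 65 58 57 57 58 58 59
184 309.5 329.5 58 57 53 37 35 35 46 97 146 172 189 206 218 225 229 231 234 235 232 227 223 221 218 212 199 184 162 100 65 57 57 57 56 57 57
188 310.5 329.5 57 57 53 37 35 35 42 85 141 172 189 205 218 226 229 231 233 235 231 227 223 220 217 211 198 184 161 100 65 58 57 57 57 58 56
192 310.5 329.5 57 57 52 38 36 35 42 83 141 171 189 206 219 225 228 231 233 235 232 227 223 220 217 211 198 183 160 100 66 59 58 56 57 57 58
196 310.5 329.5 57 57 57 52 37 34 41 84 142 172 190 206 218 225 228 231 233 235 232 227 223 220 217 211 197 182 
[... 2333 characters left out ...]
 79
268 310.5 327.5 131 132 134 132 121 62 34 43 83 105 115 122 128 132 134 137 140 142 143 142 142 142 137 133 128 105 106 121 121 120 119 120 117 106 95
272 310.5 327.5 94 94 95 92 85 50 35 43 83 106 116 122 128 132 135 138 140 142 143 143 143 141 137 132 128 105 99 97 94 93 93 92 89 82 76
276 310.5 327.5 93 94 98 98 86 50 36 43 82 105 116 123 129 133 135 138 141 143 143 143 144 141 137 133 127 104 99 97 95 93 92 91 91 90 92
163 [ 0.5646 -0.0595] [ 0.5646 -0.0574]
221 [ 0.5621 -0.1062] [ 0.5622 -0.1009]
222 [ 0.562 -0.107] [ 0.5622 -0.1017]
238 [ 0.5613 -0.1205] [ 0.5615 -0.1143]
254 [ 0.5606 -0.1344] [ 0.5608 -0.1272]
[ 0.5221 -0.0227] [ 0.6114 -0.0276] [ 0.512  -0.1582] [ 0.6021 -0.1632]
```

The neck runs over y ≈ -0.105…-0.134, with its middle at about -0.119. That is holder y ≈ -37 mm, inside the allowed span. The rod lies about 2 mm to +x of the clip, so I'll correct for that and lower to just above the rod.

Request:
move_arm(plan=[0, 0, 0, -0.007, 0.001, 0.02, 0.01, 0, 0, 0, -0.0134, 0.0022, 0.045, 0.01, 0, 0, 0, -0.0134, 0.0022, 0.068, 0.01, 0, 0, 0, -0.0134, 0.0022, 0.082, 0.01, 0, 0, 0, -0.0134, 0.0022, 0.0865, 0.01, 0, 0, 0, -0.0134, 0.0022, 0.0865, 0.01])

```text
clock: 8.57
position: [0.5608, -0.1238, 0.2755]
ee_rot: [0.727, 0.687, 0.0, 0.0]
ft_force: [0.2, 0.3, -0.5]
grip_width: 0.155
grasp_force: 47.7
```

```bash
python3 - <<'E'
from h import *
st()
p,T=shot('wrist'); cv2.imwrite('pics/w4.png',cv2.resize(p['color'][140:400,210:430,::-1],None,fx=2.3,fy=2.3,interpolation=2))
p,T=shot('side'); cv2.imwrite('pics/s4.png',cv2.resize(p['color'][150:270,310:430,::-1],None,fx=5,fy=5,interpolation=2))
E
```

```text
8.575 p [ 0.5608 -0.1238  0.2755] f [ 0.21  0.3  -0.53] g 0.15460396946178823 47.656145095825195
[[ 5.590e-02  9.984e-01  4.000e-04]
 [ 9.984e-01 -5.590e-02  0.000e+00]
 [ 1.000e-04  4.000e-04 -1.000e+00]]
```

View pics/w4.png

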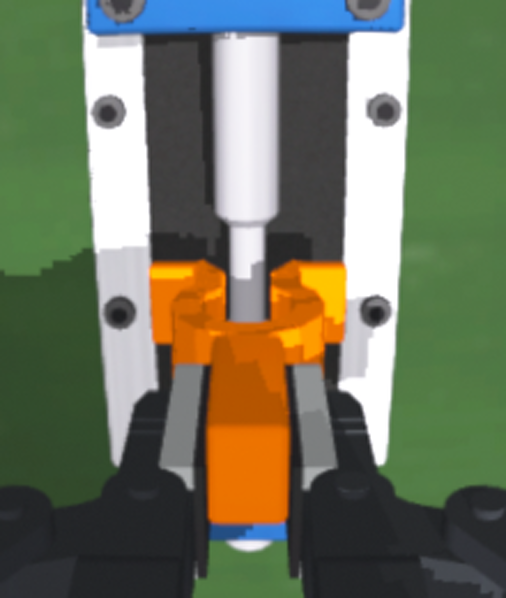

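Wrist crop: the neck, at crop columns 230–265, is centred in the clip's gap (225–271), so lateral alignment is good. I'll lower gently.

Request:
move_arm(plan=[0, 0, 0, 0.001, 0, 0.004, 0.01, 0, 0, 0, 0.001, 0, 0.008, 0.01, 0, 0, 0, 0.001, 0, 0.011, 0.01, 0, 0, 0, 0.001, 0, 0.014, 0.01, 0, 0, 0, 0.001, 0, 0.017, 0.01, 0, 0, 0, 0.001, 0, 0.02, 0.01, 0, 0, 0, 0.001, 0, 0.022, 0.01])

```text
clock: 9.55
position: [0.5606, -0.1228, 0.2529]
ee_rot: [0.727, 0.687, -0.0, -0.0]
ft_force: [-0.3, -0.6, -0.4]
grip_width: 0.155
grasp_force: 47.7
```

Request:
move_arm(plan=[0, 0, 0, 0, 0, 0.003, 0.01, 0, 0, 0, 0, 0, 0.006, 0.01, 0, 0, 0, 0, 0, 0.009, 0.01, 0, 0, 0, 0, 0, 0.011, 0.01, 0, 0, 0, 0, 0, 0.013, 0.01, 0, 0, 0, 0, 0, 0.0145, 0.01, 0, 0, 0, 0, 0, 0.016, 0.01, 0, 0, 0, 0, 0, 0.016, 0.01])

```text
clock: 10.55
position: [0.5607, -0.1229, 0.2372]
ee_rot: [0.727, 0.687, 0.0, 0.0]
ft_force: [-0.5, 0.5, 1.5]
grip_width: 0.159
grasp_force: 47.8
```

The clip is on the pad with about 1.5 N. Next I'll slide it toward the jaw.

Request:
move_arm(plan=[0, 0, 0, 0.003, 0, -0.0002, 0.01, 0, 0, 0, 0.006, 0, -0.0002, 0.01, 0, 0, 0, 0.009, 0, -0.0002, 0.01, 0, 0, 0, 0.012, 0, -0.0002, 0.01, 0, 0, 0, 0.016, 0, -0.0002, 0.01, 0, 0, 0, 0.02, 0, -0.0002, 0.01, 0, 0, 0, 0.02, 0, -0.0002, 0.01])

```text
clock: 11.42
position: [0.5619, -0.1022, 0.2374]
ee_rot: [0.726, 0.687, 0.0, -0.0]
ft_force: [-0.1, 1.0, 0.0]
grip_width: 0.152
grasp_force: 47.8
```

Request:
move_arm(plan=[0, 0, 0, 0.004, 0, 0, 0.01, 0, 0, 0, 0.009, 0, 0, 0.01, 0, 0, 0, 0.014, 0, 0, 0.01, 0, 0, 0, 0.019, 0, 0, 0.01, 0, 0, 0, 0.023, 0, 0, 0.01, 0, 0, 0, 0.026, -0.0001, 0, 0.01, 0, 0, 0, 0.027, -0.0001, 0, 0.01, 0, 0, 0, 0.027, -0.0001, 0, 0.01])

```text
clock: 12.42
position: [0.5632, -0.0758, 0.2374]
ee_rot: [0.727, 0.687, 0.0, -0.0]
ft_force: [0.5, 0.3, -1.2]
grip_width: 0.156
grasp_force: 47.8
```

```bash
python3 - <<'E'
from h import *
st()
p,T=shot('wrist'); cv2.imwrite('pics/w5.png',cv2.resize(p['color'][140:400,210:430,::-1],None,fx=2.3,fy=2.3,interpolation=2))
E
```

```text
12.425 p [ 0.5632 -0.0758  0.2374] f [ 0.48  0.34 -1.23] g 0.1559766955078555 47.79454529285431
[[ 5.600e-02  9.984e-01  0.000e+00]
 [ 9.984e-01 -5.600e-02  2.000e-04]
 [ 2.000e-04  0.000e+00 -1.000e+00]]
```

View pics/w5.png

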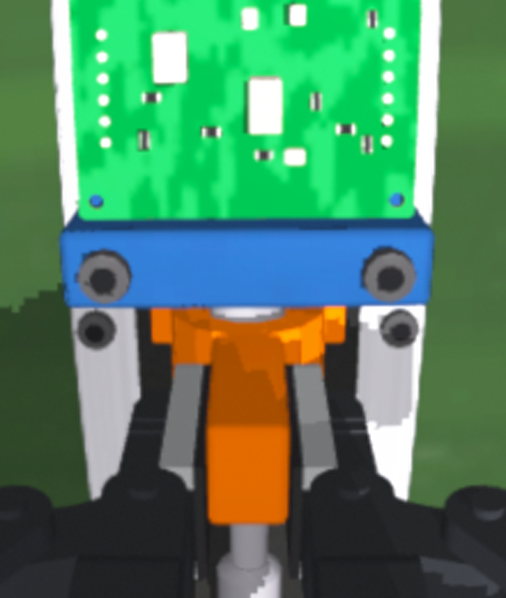

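The clip is just short of the jaw and the rod is centred in its eye. I'll creep forward.

Request:
move_arm(plan=[0, 0, 0, 0.001, 0, 0, 0.01, 0, 0, 0, 0.002, 0, 0, 0.01, 0, 0, 0, 0.003, 0, 0, 0.01, 0, 0, 0, 0.004, 0, 0, 0.01, 0, 0, 0, 0.004, 0, 0, 0.01])

```text
clock: 13.1
position: [0.5634, -0.0718, 0.2374]
ee_rot: [0.727, 0.687, 0.0, -0.0]
ft_force: [0.1, -0.5, 0.0]
grip_width: 0.151
grasp_force: 47.8
```

Request:
move_arm(plan=[0, 0, 0, 0.0005, 0, 0, 0.01, 0, 0, 0, 0.001, 0, 0, 0.01, 0, 0, 0, 0.001, 0, 0, 0.01])

```text
clock: 13.48
position: [0.5635, -0.0709, 0.2374]
ee_rot: [0.727, 0.687, 0.0, -0.0]
ft_force: [-0.6, -0.7, 0.7]
grip_width: 0.152
grasp_force: 47.8
```

Request:
move_arm(plan=[0, 0, 0, 0.0005, 0, 0, 0.01, 0, 0, 0, 0.001, 0, 0, 0.01, 0, 0, 0, 0.001, 0, 0, 0.01])

```text
clock: 13.85
position: [0.5635, -0.0698, 0.2374]
ee_rot: [0.727, 0.687, 0.0, -0.0]
ft_force: [-0.7, -0.3, 0.8]
grip_width: 0.155
grasp_force: 47.8
```

Request:
move_arm(plan=[0, 0, 0, 0.0005, 0, 0, 0.01, 0, 0, 0, 0.001, 0, 0, 0.01, 0, 0, 0, 0.001, 0, 0, 0.01])

```text
clock: 14.22
position: [0.5636, -0.0693, 0.2374]
ee_rot: [0.727, 0.687, -0.0, 0.0]
ft_force: [-1.5, -2.7, 1.0]
grip_width: 0.155
grasp_force: 47.8
```

Request:
move_arm(plan=[0, 0, 0, 0.0005, 0, 0, 0.01, 0, 0, 0, 0.001, 0, 0, 0.01, 0, 0, 0, 0.001, 0, 0, 0.01])

```text
clock: 14.6
position: [0.5635, -0.069, 0.2374]
ee_rot: [0.727, 0.687, -0.0, 0.001]
ft_force: [0.5, -6.8, -0.9]
grip_width: 0.156
grasp_force: 47.8
```

Contact is established: 6.8 N along the rod and the arm has stalled. I'll relax, release and retreat upward.

Request:
move_arm(plan=[0, 0, 0, -0.0004, 0, 0, 0.01, 0, 0, 0, -0.0008, 0, 0, 0.01, 0, 0, 0, -0.0008, 0, 0, 0.045, 0, 0, 0, -0.0008, 0, 0, 0.045, 0, 0, 0, -0.0008, 0, 0, 0.045, 0, 0, 0, -0.0008, 0, 0, 0.045, 0, 0, 0, -0.0008, 0, -0.01, 0.045, 0, 0, 0, -0.0008, 0, -0.03, 0.045, 0, 0, 0, -0.0008, 0, -0.06, 0.045, 0, 0, 0, -0.0008, 0, -0.1, 0.045, 0, 0, 0, -0.0008, 0, -0.12, 0.045, 0, 0, 0, -0.0008, 0, -0.12, 0.045])

```text
clock: 16.1
position: [0.564, -0.069, 0.3595]
ee_rot: [0.727, 0.687, 0.002, 0.001]
ft_force: [0.5, -0.5, 0.8]
grip_width: 0.527
grasp_force: 0.0
```

```bash
python3 - <<'E'
from h import *
st()
p,T=shot('wrist')
for l in ['clip_eye','jaw_face']: print(l,[(round(d['conf'],2),w(T,d['position'])) for d in manip.tip_of(p,l)])
a=cv2.resize(p['color'][100:340,220:420],(500,600),interpolation=2)
p,T=shot('side')
for l in ['clip_eye','jaw_face']: print(l,[(round(d['conf'],2),w(T,d['position'])) for d in manip.tip_of(p,l)])
b=cv2.resize(p['color'][160:280,310:370],(300,600),interpolation=2)
cv2.imwrite('pics/w6.png',np.hstack([a,b])[:,:,::-1])
E
```

```text
16.1 p [ 0.564  -0.069   0.3595] f [ 0.55 -0.48  0.79] g 0.5267892526832335 0.0
[[ 5.620e-02  9.984e-01  3.500e-03]
 [ 9.984e-01 -5.620e-02  6.000e-04]
 [ 8.000e-04  3.500e-03 -1.000e+00]]
clip_eye [(0.79, array([ 0.6733, -0.1537,  0.0248])), (0.67, array([ 0.563 , -0.0635,  0.0406])), (0.24, array([ 0.5644, -0.059 ,  0.0378]))]
jaw_face [(0.79, array([ 0.5647, -0.056 ,  0.0363]))]
clip_eye [(0.9, array([ 0.673 , -0.159 ,  0.0261])), (0.85, array([0.4771, 0.3776, 0.0223])), (0.55, array([ 0.5677, -0.0672,  0.0417]))]
jaw_face [(0.68, array([ 0.5646, -0.0577,  0.0356])), (0.4, array([ 0.5671, -0.0561, -0.0021]))]
```

View pics/w6.png

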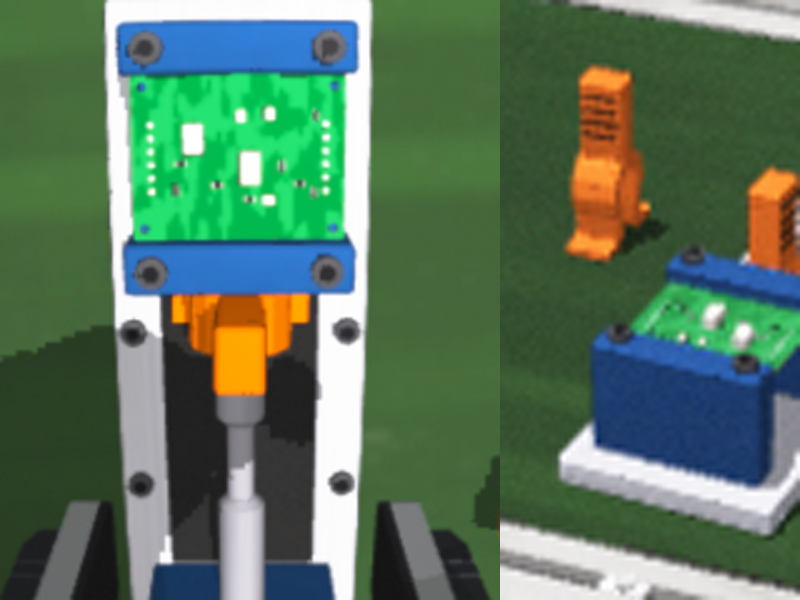

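The clip stands upright against the jaw on the thick rod, fully released, and the arm is clear above it. I'm handing in.

```bash
python3 -c "
from workcell import manip
print(manip.hand_in())"
```

```text
the job is handed in; nothing more can be done
None
```

The clip went down over the neck, slid onto the thick rod, was pressed against the jaw with about 7 N (wrist reading) and now stands there released and upright; the job is handed in at about 16 s, though hand-in returned no verdict.

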